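Charge the bench pressure pump until its pin is out

ROBOT

A 6-joint arm with a two-finger parallel gripper is mounted at the origin on the work surface. World frame = base frame: x ahead of the robot, y to its left, z up, the work surface at z = 0. Lengths are in mm, angles in rad, forces in N, time in s.
With the tool pointing down it reaches from about 350 to 775 mm from the base axis. Payload 7.3 kg.
Tool frame: the origin (TCP) lies between the finger pads; the fingertips stand bot.tip_extent ahead of it and the grasp point (between the pads) lies 6 mm ahead of it (bot.tip_extent is the distance from the TCP to the fingertips, in mm); x points along the fingers, y is the direction in which the jaws open and shut, and the axes are right-handed (so a half turn about x gives the same grasp; the last joint's range is limited). The gripper opens to 92 mm and grips with 3 to 60 N. Pads are 19 mm wide; open, the fingers measure 130 mm over their backs; the gripper's body (75 mm by 190 mm) begins 47 mm behind the grasp point.
Start: joints at [1.179, 0.342, 1.524, -0, 1.275, -0.146], TCP at [127.732, 509.242, 251.741] pointing down, gripper open.
Joint ranges: [-2.53, 2.53], [-0.77, 2.02], [0.04, 2.7], [-1, 4.14], [0.28, 2.66], [-3.11, 3.11]. Speed limits (rad/s): [2.57, 2.57, 3.14, 3.14, 3.14, 3.14].

INTERFACE

Orientations are given as [roll, pitch, yaw] about the fixed x, y, z axes, in that order (R = Rz(yaw) Ry(pitch) Rx(roll)).
In Python, from plant import bot, capture, workorder gives the robot as it stands. The module is installed in compiled form; this text tells all that it offers.
- The arm moves only by the shell command python3 -m crank 'ROWS'. ROWS is JSON, a list of rows, each an object with "linear": the shift along the tool's x, y, z in cm, a list of three; "delta_rot": the turn, a rotation vector about the tool's x, y, z in degrees, a list of three; "fingers": the opening, from 0 (shut) to 1 (fully open). In form: [{"linear": [x, y, z], "delta_rot": [wx, wy, wz], "fingers": fingers}, ...]. A call has exactly 5 rows; each row shifts and turns the commanded pose from where the row before left it, along the tool's axes as they then stand; what a row does not reach is not made up. A row lasts 1/10 s, in which the tool goes at most 50 mm and 8.59 degrees, less where a joint would pass 70% of its speed; a pose out of reach is approached as far as the arm can. A call with a gripper value outside its range is refused whole. The fingers move at their own pace and stop on an object; the grip force is fixed at half the most. Time passes only in rows, so rows that do not move let the fingers close, or fill a call up. It gives the time, the measured TCP pose, the force and the opening at its end, in the units of the state.
- bot.get_obs(): the state, without advancing time (a new reading comes with each control period).
- capture(name): name is "side" or "top"; returns a dict with "image" (480x640x3 uint8, blue, green, red), "mtx" (3x3 intrinsics, pixels), "dist_coeffs" ([k1, k2, p1, p2, k3] as OpenCV has them; the pictures are not rectified), "pose" (4x4, takes a point from camera to world coordinates). Camera axes: x right, y down, z forward; pixel columns grow to the right and rows downward; lengths in mm; the calibration is good to about 2 mm. A picture is of the moment at which its call begins. There is no depth.
- workorder.close_job(): hands the job in, once; it reports no verdict.
The state is a dict: "time": time; "joint_positions": joint angles; "dq": joint speeds; "tau": joint torques, N m; "tool_pos": TCP position; "tcp_rot": TCP orientation; "contact_force": force on the tool from outside, world axes, zero at the start; "moment": the same for the moment, N m; "grip_width": finger opening in mm.
Only numpy, scipy, OpenCV 4.12 (cv2) and the standard library are available. Lean on these libraries where they do the work, as an engineer would, in place of code of your own. Each camera call takes 0.05 s, during which the arm holds its last target. There are 200 camera calls.

TASK

Charge the small bench pressure pump: push its blue plunger fully down with your fingertips and let it spring all the way back up, again and again, until the orange indicator pin on the white canister stands fully out and the whole green band at its foot shows. Work the pump where it stands, without lifting, tipping or dragging it, do not touch the pin, and leave the other things on the bench as they are. Finish with the plunger up again and your hand clear.

Things in the scene. Friction and masses are not known exactly. Their poses are not given: they have to be found in the camera images.
- pump: Loose hand pressure pump, about 1.6 kg: grey base plate 115 x 185 x 12 mm (x, y, z) on the bench. Origin: centre of the plate's underside, z up. At y = +45 mm stands the barrel (60 mm wide, black collar, top at z = 80 mm) with the blue plunger; at y = -45 mm the white canister (72 mm wide, top at z = 62 mm) with the steel pin guide (28 mm wide, top at z = 75 mm) and the orange pin on top.
- plunger_top (a point): Centre of the flat top of the blue plunger cap (disc 40 mm wide, 18 mm thick, on a thin steel rod). It lies 135 mm above the bench when up and moves straight down with the plunger, to 109 mm.
- plunger (a joint): How far the plunger is pressed, in m: 0 up, 0.026 fully down on its stop. A spring resists, about 4 N at the top and 12 N at the bottom (2 N more while it lifts the pin), and brings it back up in about 0.5 s. It works a ratchet: only nearly full strokes (over 0.021 down, then back above 0.004) lift the pin a step.
- pin_out (a joint): How far the orange pin stands out of its guide, in m: starts in 0 to 0.013; 0.042 is fully out. The first full stroke lifts it about 5 to 13 mm, onto one of the steps 0.007, 0.014, ... 0.042; each later one lifts it one step, 7 mm. It stays where it is left. 4 to 6 full strokes are needed; further ones do nothing. Pushing on the pin would spoil it.
- pin_tip (a point): Centre of the top of the pin's orange head (18 mm wide, 9 mm thick, on a 9 mm wide orange stem). 84 mm above the bench when the pin is fully in, 126 mm when fully out. The lowest 7.5 mm of the stem that comes out is a green band, which shows only with the last step.
- tube_rack: Bystander: loose yellow tube rack, 62 x 130 mm, with capped blood tubes, 94 mm high. Origin at the centre of its underside.
- slide_box: Bystander: loose blue slide box with a white lid, 89 x 124 x 42 mm. Origin at the centre of its underside.
- specimen_jar: Bystander: loose white specimen jar with a yellow cap, 48 mm wide, 62 mm high, standing beside the pump's long side. Origin at the centre of its underside.
- dropper: Bystander: loose amber dropper bottle, 34 mm wide, 75 mm high, standing beside the pump's other long side. Origin at the centre of its underside.
- marker: Bystander: loose white and black marker, 135 mm long, 13 mm thick, lying along its y axis. Origin under its middle.
- buffer: Bystander: loose amber bottle with a blue cap, 72 mm wide, 170 mm high. Origin at the centre of its underside.
- wash_bottle: Bystander: loose white bottle with a red cap, 68 mm wide, 150 mm high. Origin at the centre of its underside.
- pin: The orange pin with its green band, the part not to be touched. Origin on its axis at the underside of the head.

How it is judged (in metres and radians):
On the way, in this order (a step that is already met when the one before it is completed fails the run):
1. the plunger is pressed fully down (over 21 mm) (value of joint plunger above 0.021 m), for 0.04 s.
2. it is let back up (within 4 mm of its top) (value of joint plunger below 0.004 m), for 0.04 s.
3. it is pressed fully down again (value of joint plunger above 0.021 m), for 0.04 s.
4. it is let back up again (value of joint plunger below 0.004 m), for 0.04 s.
5. after further strokes the pin is fully out (value of joint pin_out above 0.0395 m), for 0.2 s.
At the end, for the whole second after the job is handed in: the pin is out by more than 39.5 mm of 42, the plunger is back within 4 mm of its top, and the pump stands flat on the bench, at rest, within 40 mm of where it was (value of joint pin_out above 0.0395 m and value of joint plunger below 0.004 m and angle between pump's own z axis and vertical below 0.03 rad and height (world z) of pump below 0.004 m and distance of pump from where it was at the start of the episode below 0.04 m and linear speed of pump below 0.02 m/s); the robot touches nothing.
It fails at once if the pump is lifted (over 10 mm), tipped (over 0.15 rad) or dragged (over 40 mm) (height (world z) of pump above 0.01 m or angle between pump's own z axis and vertical above 0.15 rad or distance of pump from where it was at the start of the episode above 0.04 m).
It fails at once if the robot touches the indicator pin (over 0.5 N) (contact force between any of the arm, the fingers and pin above 0.5 N).
It fails at once if a bystander is moved by more than 25 mm (distance of any of tube_rack, slide_box, specimen_jar, dropper, marker, buffer, wash_bottle from where it was at the start of the episode above 0.025 m).
It fails at once if a standing bystander is tipped by more than 0.3 rad (angle between any of tube_rack, slide_box, specimen_jar, dropper, buffer, wash_bottle's own z axis and vertical above 0.3 rad).
It also fails if it takes over 48 s, if anything falls off the work surface, if the arm or the gripper's body presses on something with over 40 N, if the wrist force passes 120 N, or if a joint passes its speed limit or range.

## Working session

There is one attempt and no reset: what is moved stays moved. The work goes in short steps, Python scripts to look and compute and a shell command to move; the robot and the scene stay as the last step left them, time stands still between calls to the robot, and variables do not carry over. Pictures are saved under pics/ and viewed, on a budget of 10 in all, crops included, one or two more only if the job needs it, and the job is handed in when it is done.

```bash
mkdir -p pics; cat > h.py <<'E'
import numpy as np, cv2
def ray(c,uv):
    p=cv2.undistortPoints(np.array([[uv]],float),np.array(c["mtx"],float),np.array(c["dist_coeffs"],float))[0,0]
    T=np.array(c["pose"]); return T[:3,3],T[:3,:3]@np.array([p[0],p[1],1])
def onz(c,uv,z):
    o,d=ray(c,uv); return o+d*(z-o[2])/d[2]
def proj(c,P):
    T=np.linalg.inv(np.array(c["pose"])); 
    return cv2.projectPoints(np.array([P],float),cv2.Rodrigues(T[:3,:3])[0],T[:3,3],np.array(c["mtx"],float),np.array(c["dist_coeffs"],float))[0][0,0]
E
python3 - <<'E'
from plant import bot,capture
import cv2
for n in("top","side"):
    c=capture(n); cv2.imwrite(f"pics/{n}0.png",c["image"]); print(n,c["pose"])
print(bot.get_obs(),bot.tip_extent)
E
```

```text
top [[-1.85234502e-03 -9.98770861e-01  4.95311549e-02  4.84587961e+02]
 [-9.99693354e-01  6.26407840e-04 -2.47549066e-02  1.46328252e+01]
 [ 2.46934527e-02 -4.95618210e-02 -9.98465753e-01  1.11806096e+03]
 [ 0.00000000e+00  0.00000000e+00  0.00000000e+00  1.00000000e+00]]
side [[-9.69945917e-01 -1.46603491e-01  1.94196636e-01  3.29846111e+02]
 [-2.42243724e-01  5.06812029e-01 -8.27320703e-01  9.15555795e+02]
 [ 2.28669120e-02 -8.49499254e-01 -5.27094034e-01  6.75310250e+02]
 [ 0.00000000e+00  0.00000000e+00  0.00000000e+00  1.00000000e+00]]
{'time': 0.1, 'joint_positions': array([ 1.17899989e+00,  3.42615755e-01,  1.52490514e+00, -2.84221706e-05,
        1.27540639e+00, -1.45982836e-01]), 'dq': array([-4.46161903e-05, -2.33294227e-03, -3.11783534e-03, -5.11738621e-04,
       -7.36665549e-05,  4.59243180e-04]), 'tau': array([ 3.52825911e-03, -4.31998086e+01, -2.44695246e+01,  7.21529522e-02,
        5.24387124e-02, -5.19666469e-05]), 'tool_pos': array([127.60804636, 508.91936604, 251.13950354]), 'tcp_rot': array([-1.69641681,  1.56946141, -1.94222212]), 'contact_force': array([-0.06042914, -0.52317928,  0.26484595]), 'moment': array([ 0.01366761,  0.01305886, -0.02458665]), 'grip_width': 92.08182575974313} 25.0
```

View pics/top0.png

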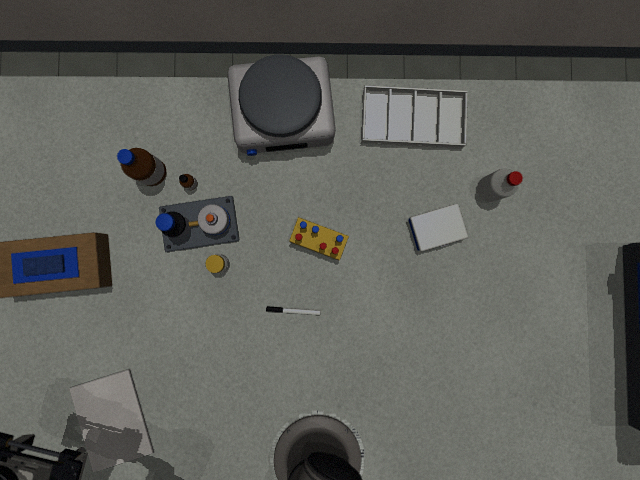

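View pics/side0.png

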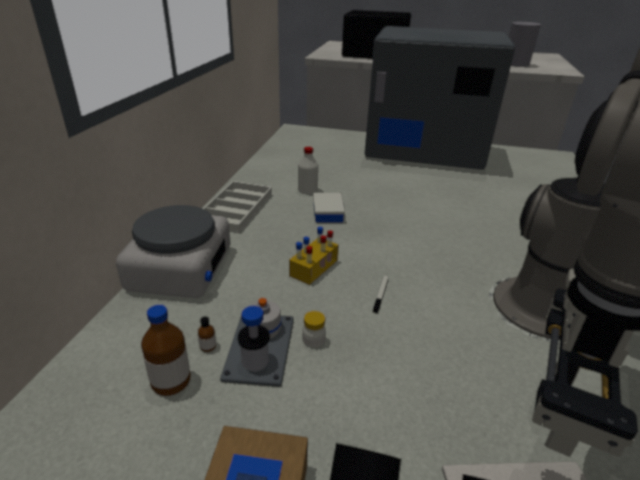

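The top view shows the plunger cap near (165,223), the pin near (210,218), the buffer cap near (127,157), the dropper at (187,181) and the jar at (216,264). In the side view the plunger cap is near (253,316).

```bash
python3 - <<'E'
from plant import bot,capture
import cv2,numpy as np
from h import *
from scipy.spatial.transform import Rotation as R
C={n:capture(n) for n in("top","side")}
def blob(n,lo,hi,near,r=25):
    m=cv2.inRange(cv2.cvtColor(C[n]["image"],cv2.COLOR_BGR2HSV),lo,hi)
    k,l,s,ce=cv2.connectedComponentsWithStats(m)
    b=[i for i in range(1,k) if s[i,4]>8 and np.hypot(*(ce[i]-near))<r]
    for i in b: print(n,ce[i].round(1),s[i])
    return ce[max(b,key=lambda i:s[i,4])]
B=((105,150,60),(125,255,255));O=((4,130,110),(14,255,255))
pt=blob("top",*B,(165,223)); ps=blob("side",*B,(253,316))
ot=blob("top",*O,(210,218)); os_=blob("side",*O,(263,302))
def tri(a,b):
    o1,d1=ray(C["top"],a);o2,d2=ray(C["side"],b)
    A=np.c_[d1,-d2];s=np.linalg.lstsq(A,o2-o1,rcond=None)[0]
    p,q=o1+s[0]*d1,o2+s[1]*d2; return (p+q)/2,np.linalg.norm(p-q)
print("plunger",tri(pt,ps),onz(C["top"],pt,133),onz(C["side"],ps,126))
print("pin",tri(ot,os_),onz(C["top"],ot,88))
for n,uv,z in(("base corners",(161,205),12),("",(233,197),12),("",(238,242),12),("",(167,251),12),("buffercap",(127,157),170),("dropper",(185,179),75),("jar",(215,264),62)):print(n,onz(C["top"],uv,z).round())
o=bot.get_obs();print(R.from_euler("xyz",o["tcp_rot"]).as_matrix().round(3))
E
```

```text
top [164.  221.5] [156 213  17  18 240]
side [251.7 314.4] [242 307  21  17 279]
top [209.2 217.2] [206 214   7   7  39]
side [261.9 300.1] [259 298   7   5  28]
plunger (array([572.69691508, 339.69158457, 129.01115763]), np.float64(0.9036049147114276)) [572.77812562 338.51525875 133.        ] [573.56804944 336.48580825 126.        ]
pin (array([586.49045407, 250.16767378,  87.32902035]), np.float64(0.6025339883246946)) [586.71754245 250.09618279  88.        ]
base corners [625. 386.  12.]
 [645. 209.  12.]
 [533. 196.  12.]
 [511. 370.  12.]
buffercap [707. 407. 170.]
dropper [678. 310.  75.]
jar [479. 241.  62.]
[[-0.     0.243  0.97 ]
 [-0.001  0.97  -0.243]
 [-1.    -0.001 -0.   ]]
```

```bash
for i in 1; do :; done
python3 -m crank '[{"linear":[0,-0.38,3.15],"delta_rot":[0,0,0],"fingers":0},{"linear":[0,-0.38,3.15],"delta_rot":[0,0,0],"fingers":0},{"linear":[0,-0.38,3.15],"delta_rot":[0,0,0],"fingers":0},{"linear":[0,-0.38,3.15],"delta_rot":[0,0,0],"fingers":0},{"linear":[0,-0.38,3.15],"delta_rot":[0,0,0],"fingers":0}]'
python3 -m crank '[{"linear":[0,-0.38,3.15],"delta_rot":[0,0,0],"fingers":0},{"linear":[0,-0.38,3.15],"delta_rot":[0,0,0],"fingers":0},{"linear":[0,-0.38,3.15],"delta_rot":[0,0,0],"fingers":0},{"linear":[0,-0.38,3.15],"delta_rot":[0,0,0],"fingers":0},{"linear":[0,-0.38,3.15],"delta_rot":[0,0,0],"fingers":0}]'
python3 -m crank '[{"linear":[0,-0.38,3.15],"delta_rot":[0,0,0],"fingers":0},{"linear":[0,-0.38,3.15],"delta_rot":[0,0,0],"fingers":0},{"linear":[0,-0.38,3.15],"delta_rot":[0,0,0],"fingers":0},{"linear":[0,-0.38,3.15],"delta_rot":[0,0,0],"fingers":0},{"linear":[0,-0.38,3.15],"delta_rot":[0,0,0],"fingers":0}]'
```

```text
time: 0.7
tool_pos: [276.9, 451.8, 251.6]
tcp_rot: [-2.213, 1.571, -2.458]
contact_force: [-0.6, 0.4, -0.5]
grip_width: 56.5
time: 1.2
tool_pos: [425.1, 395.0, 251.5]
tcp_rot: [-2.461, 1.57, -2.707]
contact_force: [-0.3, 0.9, 0.5]
grip_width: 16.3
time: 1.7
tool_pos: [573.2, 338.3, 251.4]
tcp_rot: [-2.681, 1.57, -2.927]
contact_force: [0.2, -0.2, 0.3]
grip_width: 0.9
```

```bash

python3 -m crank '[{"linear":[2.5,0,0],"delta_rot":[0,0,0],"fingers":0},{"linear":[2.5,0,0],"delta_rot":[0,0,0],"fingers":0},{"linear":[2.0,0,0],"delta_rot":[0,0,0],"fingers":0},{"linear":[1.0,0,0],"delta_rot":[0,0,0],"fingers":0},{"linear":[0,0,0],"delta_rot":[0,0,0],"fingers":0}]'
python3 - <<'E'
from plant import bot,capture
import cv2
from h import *
c=capture("side");cv2.imwrite("pics/s1.png",cv2.resize(c["image"][230:400,130:350],(792,612))[:600])
t=bot.get_obs();print(t["tool_pos"],t["contact_force"],proj(c,[573,338.5,135]))
E
```

```text
time: 2.2
tool_pos: [571.5, 338.7, 170.1]
tcp_rot: [-2.501, 1.568, -2.747]
contact_force: [-1.0, -0.2, 0.2]
grip_width: 0.3
[572.07277958 339.03456722 171.59044454] [ 0.93782197 -0.81749691  0.14756518] [251.38339599 311.36510271]
```

View pics/s1.png

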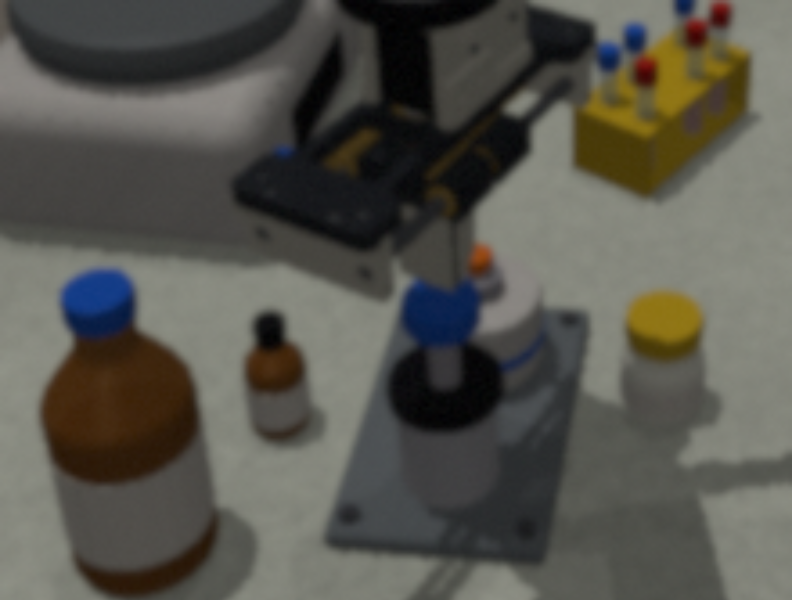

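The shut fingertips stand just above the centre of the blue cap, crop (437,300). Starting the first stroke.

```bash

python3 -m crank '[{"linear":[1.0,0,0],"delta_rot":[0,0,0],"fingers":0},{"linear":[1.0,0,0],"delta_rot":[0,0,0],"fingers":0},{"linear":[1.0,0,0],"delta_rot":[0,0,0],"fingers":0},{"linear":[0.6,0,0],"delta_rot":[0,0,0],"fingers":0},{"linear":[0,0,0],"delta_rot":[0,0,0],"fingers":0}]'
python3 - <<'E'
from plant import bot,capture
import cv2
c=capture("side");cv2.imwrite("pics/s2.png",cv2.resize(c["image"][230:400,130:350],(792,612))[:600])
t=bot.get_obs();print(t["tool_pos"],t["contact_force"])
E
```

```text
time: 2.75
tool_pos: [573.3, 339.6, 137.6]
tcp_rot: [0.699, 1.566, 0.453]
contact_force: [-1.4, -0.3, 10.5]
grip_width: 0.5
[573.29101868 339.64395599 137.93384372] [-0.55497175  0.57444763 10.43860654]
```

View pics/s2.png

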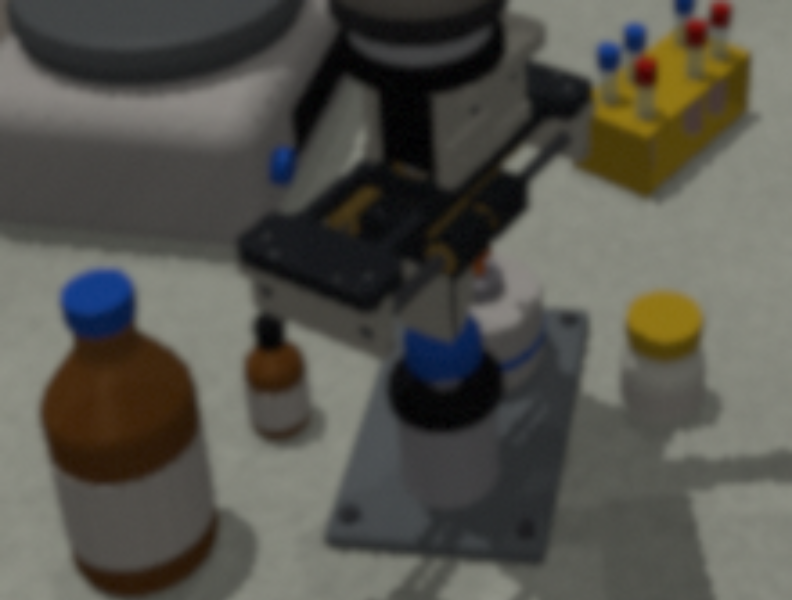

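About 22 mm down at 10.5 N: the arm yields roughly 3–4 mm under load. I'll press 8 mm more to reach the stop.

```bash

python3 -m crank '[{"linear":[0.4,0,0],"delta_rot":[0,0,0],"fingers":0},{"linear":[0.4,0,0],"delta_rot":[0,0,0],"fingers":0},{"linear":[0,0,0],"delta_rot":[0,0,0],"fingers":0},{"linear":[0,0,0],"delta_rot":[0,0,0],"fingers":0},{"linear":[0,0,0],"delta_rot":[0,0,0],"fingers":0}]'
```

```text
time: 3.3
tool_pos: [573.3, 339.6, 134.0]
tcp_rot: [0.648, 1.563, 0.403]
contact_force: [-7.8, -4.7, 29.7]
grip_width: 0.5
```

On the stop (z = 134, force up). Let it up and wait.

```bash

python3 -m crank '[{"linear":[-1.5,0,0],"delta_rot":[0,0,0],"fingers":0},{"linear":[-1.5,0,0],"delta_rot":[0,0,0],"fingers":0},{"linear":[-1.4,0,0],"delta_rot":[0,0,0],"fingers":0},{"linear":[0,0,0],"delta_rot":[0,0,0],"fingers":0},{"linear":[0,0,0],"delta_rot":[0,0,0],"fingers":0}]'
python3 -m crank '[{"linear":[0,0,0],"delta_rot":[0,0,0],"fingers":0},{"linear":[0,0,0],"delta_rot":[0,0,0],"fingers":0},{"linear":[0,0,0],"delta_rot":[0,0,0],"fingers":0},{"linear":[0,0,0],"delta_rot":[0,0,0],"fingers":0},{"linear":[0,0,0],"delta_rot":[0,0,0],"fingers":0}]'
python3 - <<'E'
from plant import bot,capture
import cv2
c=capture("side");cv2.imwrite("pics/s3.png",cv2.resize(c["image"][230:400,130:350],(792,612))[:600])
t=bot.get_obs();print(t["tool_pos"],t["contact_force"])
E
```

```text
time: 3.8
tool_pos: [572.0, 338.9, 171.3]
tcp_rot: [-2.658, 1.57, -2.904]
contact_force: [-0.2, -1.0, -0.0]
grip_width: -0.1
time: 4.3
tool_pos: [572.1, 339.0, 171.5]
tcp_rot: [-2.73, 1.571, -2.975]
contact_force: [-0.2, -0.3, -0.1]
grip_width: 0.3
[572.1369341  338.99296367 171.61149769] [0.45663722 0.53380478 0.32488535]
```

View pics/s3.png

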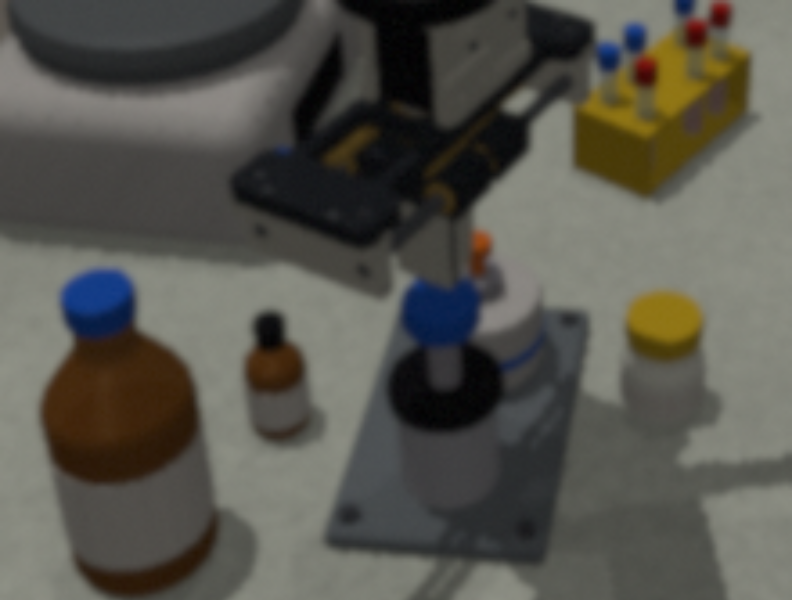

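The pin head rose from crop y≈258 to y≈243, so the stroke counted and nothing else moved. Repeating.

```bash

python3 -m crank '[{"linear":[1.5,0,0],"delta_rot":[0,0,0],"fingers":0},{"linear":[1.5,0,0],"delta_rot":[0,0,0],"fingers":0},{"linear":[1.2,0,0],"delta_rot":[0,0,0],"fingers":0},{"linear":[0,0,0],"delta_rot":[0,0,0],"fingers":0},{"linear":[0,0,0],"delta_rot":[0,0,0],"fingers":0}]'
python3 -m crank '[{"linear":[-1.5,0,0],"delta_rot":[0,0,0],"fingers":0},{"linear":[-1.5,0,0],"delta_rot":[0,0,0],"fingers":0},{"linear":[-1.2,0,0],"delta_rot":[0,0,0],"fingers":0},{"linear":[0,0,0],"delta_rot":[0,0,0],"fingers":0},{"linear":[0,0,0],"delta_rot":[0,0,0],"fingers":0}]'
python3 -m crank '[{"linear":[0,0,0],"delta_rot":[0,0,0],"fingers":0},{"linear":[0,0,0],"delta_rot":[0,0,0],"fingers":0},{"linear":[0,0,0],"delta_rot":[0,0,0],"fingers":0},{"linear":[0,0,0],"delta_rot":[0,0,0],"fingers":0},{"linear":[0,0,0],"delta_rot":[0,0,0],"fingers":0}]'
python3 -m crank '[{"linear":[1.5,0,0],"delta_rot":[0,0,0],"fingers":0},{"linear":[1.5,0,0],"delta_rot":[0,0,0],"fingers":0},{"linear":[1.2,0,0],"delta_rot":[0,0,0],"fingers":0},{"linear":[0,0,0],"delta_rot":[0,0,0],"fingers":0},{"linear":[0,0,0],"delta_rot":[0,0,0],"fingers":0}]'
python3 -m crank '[{"linear":[-1.5,0,0],"delta_rot":[0,0,0],"fingers":0},{"linear":[-1.5,0,0],"delta_rot":[0,0,0],"fingers":0},{"linear":[-1.2,0,0],"delta_rot":[0,0,0],"fingers":0},{"linear":[0,0,0],"delta_rot":[0,0,0],"fingers":0},{"linear":[0,0,0],"delta_rot":[0,0,0],"fingers":0}]'
python3 -m crank '[{"linear":[0,0,0],"delta_rot":[0,0,0],"fingers":0},{"linear":[0,0,0],"delta_rot":[0,0,0],"fingers":0},{"linear":[0,0,0],"delta_rot":[0,0,0],"fingers":0},{"linear":[0,0,0],"delta_rot":[0,0,0],"fingers":0},{"linear":[0,0,0],"delta_rot":[0,0,0],"fingers":0}]'
python3 - <<'E'
from plant import bot,capture
import cv2
c=capture("side");cv2.imwrite("pics/s4.png",cv2.resize(c["image"][230:400,130:350],(792,612))[:600])
E
```

```text
time: 4.85
tool_pos: [573.4, 339.6, 134.2]
tcp_rot: [0.658, 1.565, 0.412]
contact_force: [-3.2, -1.9, 19.2]
grip_width: 0.5
time: 5.35
tool_pos: [572.0, 338.9, 171.3]
tcp_rot: [-2.653, 1.57, -2.899]
contact_force: [0.2, 0.7, -0.5]
grip_width: 0.3
time: 5.85
tool_pos: [572.1, 339.0, 171.6]
tcp_rot: [-2.913, 1.571, 3.125]
contact_force: [0.3, 0.0, 0.4]
grip_width: 0.6
time: 6.35
tool_pos: [573.4, 339.6, 134.2]
tcp_rot: [0.654, 1.565, 0.408]
contact_force: [-4.4, -2.0, 19.0]
grip_width: 0.6
time: 6.85
tool_pos: [572.0, 338.9, 171.3]
tcp_rot: [-2.662, 1.57, -2.908]
contact_force: [0.2, -0.6, -0.1]
grip_width: 0.6
time: 7.35
tool_pos: [572.2, 339.0, 171.6]
tcp_rot: [-3.002, 1.571, 3.035]
contact_force: [0.2, -0.4, 0.1]
grip_width: 0.6
```

View pics/s4.png

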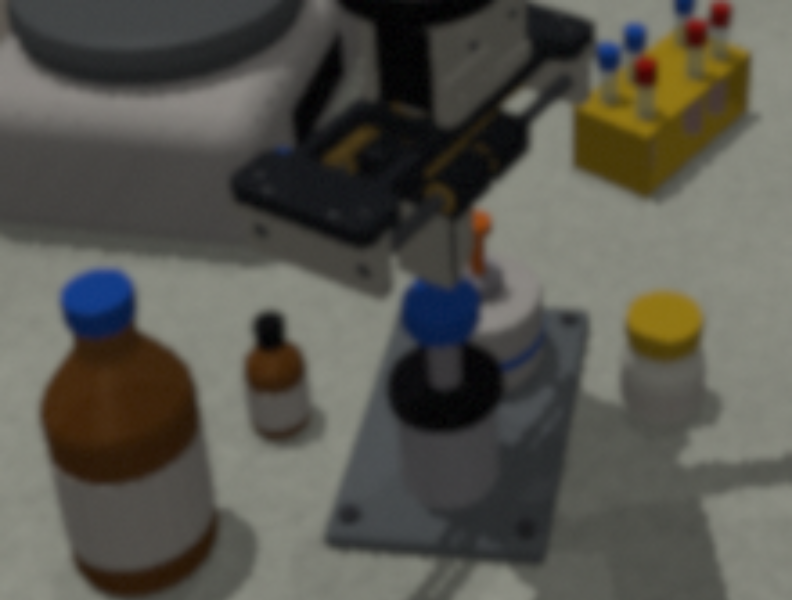

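The pin head is now at crop (481,222) with no green yet, so two or three strokes remain. I'll do three, since any extra is harmless, then raise the hand.

```bash

python3 -m crank '[{"linear":[1.5,0,0],"delta_rot":[0,0,0],"fingers":0},{"linear":[1.5,0,0],"delta_rot":[0,0,0],"fingers":0},{"linear":[1.2,0,0],"delta_rot":[0,0,0],"fingers":0},{"linear":[0,0,0],"delta_rot":[0,0,0],"fingers":0},{"linear":[0,0,0],"delta_rot":[0,0,0],"fingers":0}]'
python3 -m crank '[{"linear":[-1.5,0,0],"delta_rot":[0,0,0],"fingers":0},{"linear":[-1.5,0,0],"delta_rot":[0,0,0],"fingers":0},{"linear":[-1.2,0,0],"delta_rot":[0,0,0],"fingers":0},{"linear":[0,0,0],"delta_rot":[0,0,0],"fingers":0},{"linear":[0,0,0],"delta_rot":[0,0,0],"fingers":0}]'
python3 -m crank '[{"linear":[0,0,0],"delta_rot":[0,0,0],"fingers":0},{"linear":[0,0,0],"delta_rot":[0,0,0],"fingers":0},{"linear":[0,0,0],"delta_rot":[0,0,0],"fingers":0},{"linear":[0,0,0],"delta_rot":[0,0,0],"fingers":0},{"linear":[0,0,0],"delta_rot":[0,0,0],"fingers":0}]'
python3 -m crank '[{"linear":[1.5,0,0],"delta_rot":[0,0,0],"fingers":0},{"linear":[1.5,0,0],"delta_rot":[0,0,0],"fingers":0},{"linear":[1.2,0,0],"delta_rot":[0,0,0],"fingers":0},{"linear":[0,0,0],"delta_rot":[0,0,0],"fingers":0},{"linear":[0,0,0],"delta_rot":[0,0,0],"fingers":0}]'
python3 -m crank '[{"linear":[-1.5,0,0],"delta_rot":[0,0,0],"fingers":0},{"linear":[-1.5,0,0],"delta_rot":[0,0,0],"fingers":0},{"linear":[-1.2,0,0],"delta_rot":[0,0,0],"fingers":0},{"linear":[0,0,0],"delta_rot":[0,0,0],"fingers":0},{"linear":[0,0,0],"delta_rot":[0,0,0],"fingers":0}]'
python3 -m crank '[{"linear":[0,0,0],"delta_rot":[0,0,0],"fingers":0},{"linear":[0,0,0],"delta_rot":[0,0,0],"fingers":0},{"linear":[0,0,0],"delta_rot":[0,0,0],"fingers":0},{"linear":[0,0,0],"delta_rot":[0,0,0],"fingers":0},{"linear":[0,0,0],"delta_rot":[0,0,0],"fingers":0}]'
python3 -m crank '[{"linear":[1.5,0,0],"delta_rot":[0,0,0],"fingers":0},{"linear":[1.5,0,0],"delta_rot":[0,0,0],"fingers":0},{"linear":[1.2,0,0],"delta_rot":[0,0,0],"fingers":0},{"linear":[0,0,0],"delta_rot":[0,0,0],"fingers":0},{"linear":[0,0,0],"delta_rot":[0,0,0],"fingers":0}]'
python3 -m crank '[{"linear":[-1.5,0,0],"delta_rot":[0,0,0],"fingers":0},{"linear":[-1.5,0,0],"delta_rot":[0,0,0],"fingers":0},{"linear":[-1.2,0,0],"delta_rot":[0,0,0],"fingers":0},{"linear":[0,0,0],"delta_rot":[0,0,0],"fingers":0},{"linear":[0,0,0],"delta_rot":[0,0,0],"fingers":0}]'
python3 -m crank '[{"linear":[-2,0,0],"delta_rot":[0,0,0],"fingers":0},{"linear":[-2,0,0],"delta_rot":[0,0,0],"fingers":0},{"linear":[-2,0,0],"delta_rot":[0,0,0],"fingers":0},{"linear":[-2,0,0],"delta_rot":[0,0,0],"fingers":0},{"linear":[0,0,0],"delta_rot":[0,0,0],"fingers":0}]'
python3 - <<'E'
from plant import bot,capture
import cv2
from h import *
c=capture("side");im=c["image"];cv2.imwrite("pics/s5.png",cv2.resize(im[230:400,130:350],(792,612))[:600])
m=cv2.inRange(cv2.cvtColor(im,cv2.COLOR_BGR2HSV)[250:320,240:285],(4,130,110),(14,255,255))
y,x=np.nonzero(m);print("orange px rows",y.min()+250,y.max()+250,"expected tip",proj(c,[586.5,250,126]),"one step less",proj(c,[586.5,250,119]))
E
```

```text
time: 7.9
tool_pos: [573.4, 339.6, 134.2]
tcp_rot: [0.665, 1.565, 0.419]
contact_force: [-4.1, -2.4, 19.5]
grip_width: 0.4
time: 8.4
tool_pos: [571.9, 338.9, 171.3]
tcp_rot: [-2.538, 1.57, -2.783]
contact_force: [0.5, 0.8, 0.5]
grip_width: 0.5
time: 8.9
tool_pos: [572.1, 339.0, 171.6]
tcp_rot: [-2.791, 1.571, -3.037]
contact_force: [0.0, -0.7, 0.3]
grip_width: 0.1
time: 9.4
tool_pos: [573.4, 339.6, 134.2]
tcp_rot: [0.658, 1.565, 0.412]
contact_force: [-4.0, -1.4, 19.4]
grip_width: 0.3
time: 9.9
tool_pos: [571.9, 338.9, 171.3]
tcp_rot: [-2.547, 1.57, -2.793]
contact_force: [0.1, -0.0, -0.5]
grip_width: 0.1
time: 10.4
tool_pos: [572.1, 339.0, 171.6]
tcp_rot: [-2.844, 1.571, -3.09]
contact_force: [-0.4, 0.1, 0.8]
grip_width: 0.3
time: 10.9
tool_pos: [573.4, 339.6, 134.1]
tcp_rot: [0.658, 1.565, 0.412]
contact_force: [-4.5, -2.2, 18.4]
grip_width: 0.6
time: 11.4
tool_pos: [571.9, 338.9, 171.2]
tcp_rot: [-2.581, 1.57, -2.826]
contact_force: [0.1, -0.3, -0.7]
grip_width: 0.5
time: 11.9
tool_pos: [572.9, 339.3, 253.5]
tcp_rot: [0.68, 1.567, 0.434]
contact_force: [-0.1, 0.3, 0.3]
grip_width: 0.4
orange px rows 283 287 expected tip [261.10886043 284.60539047] one step less [261.23695294 287.44289481]
```

View pics/s5.png

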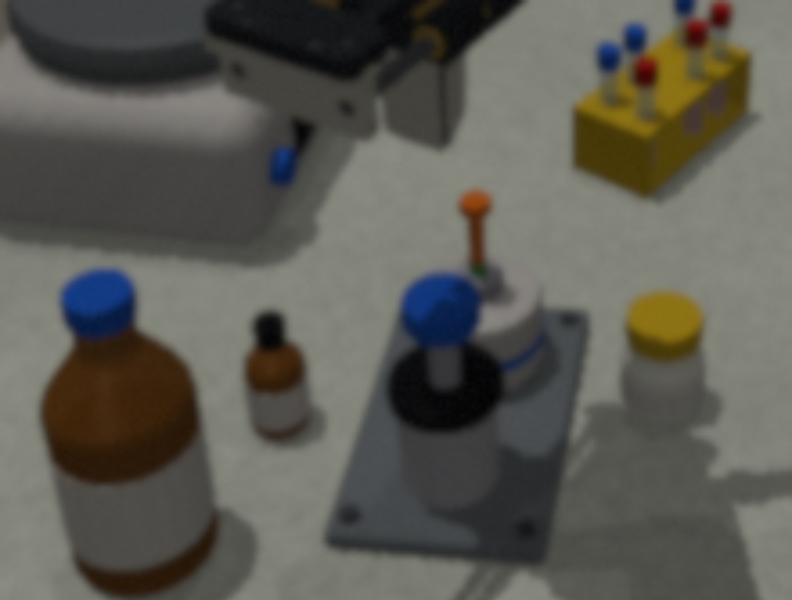

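The green band shows at crop (480,268). The pin head is at crop (475,203), about image row 285, where full extension predicts row 284.6. The plunger is up and the hand is clear.

```bash
python3 -c "
from plant import workorder
workorder.close_job()"
```

```text
the job is handed in; nothing more can be done
```

I gave the pump six full strokes with shut fingertips, letting the plunger spring back after each. I then raised the hand about 90 mm above the plunger cap and handed the job in at about 12 s of the allowed 48 s.

- **Strokes:** in each one the tool reached z ≈ 134 mm, where the plunger is on its stop. The wrist force was about 30 N on the first stroke and 19 N on the others. The first stroke reached only about 22 mm at first because the arm yields under load, so I pressed it further before letting up.
- **Pin:** in the last picture its head is at about image row 285, against 284.6 predicted for fully out and 287.4 for one step short. The green band shows at its foot. The pixel difference alone is small, but six full strokes also guarantee the pin is fully out.
- **Pump and bench:** the plunger is up. The pump and the things around it in that picture look unmoved. The slide box, wash bottle and marker lay outside the crop, but the arm did not come near them. The force on the tool is about zero.

No check failed or disagreed.

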